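# Zero a colour reader on its white tile and read the blue swatch

## Task

Take the sanding block off the white calibration tile and set it down flat on the table, clear of the tile. Then take the colour reader from its leaning cradle and read the white tile first and the blue swatch second: each time point the reader squarely at the ring, with its nose about 40 mm off and without touching, and hold it quite still for a full second. Finally put the reader back in its cradle, nose down and fully home, and disturb nothing else.

Things in the scene. Friction and masses are not known exactly. Their poses are not given: they have to be found in the camera images.
- reader: Colour reader, a white stick 160 mm long, 150 g. Origin: centre of the nose face; z runs from nose to tail (it looks along -z). Black round nose 30 mm across, from z = 45 mm a box body 40 mm wide (y) and 30 mm thick (x), dark rubber sides near the tail. Starts in the cradle nose down, its -x face on the cradle's back strip; above the trough the 40 mm width is free to grip.
- reader_focus (a point): Measuring point of the reader, in free air on its axis 40 mm in front of the nose face (reader z = -40 mm); same axes as the reader.
- cradle_seat (a point): Where the centre of the reader's nose face rests when fully home: floor of the trough, about 48 mm above the table. Axes of the trough: z up along it, leaning 0.5 rad (29 degrees) from vertical with the top toward its -x (roughly to the robot's left), y across it. At the start the reader's origin and axes agree with these.
- cradle: Reader's cradle, fixed: grey foot 130 x 85 mm carrying a leaning black trough, open on its upper side. In the axes of cradle_seat: back face at x = -16 mm, 72 mm tall and 60 mm wide, with a strip 22 mm wide going on to 114 mm, its top bent back; cheeks at y = +-25 mm, 72 mm tall; floor out to x = 34 mm, no lip. Origin: about the centre of the foot's underside.
- tile: White calibration tile, 80 mm square in a black frame 94 mm square, lying on the table, fixed. Origin at the centre of its underside.
- tile_spot (a point): Centre of the black ring (34 mm outer, 29 mm inner diameter) on the white tile, on its upper face 14 mm above the table; z is the face's normal, straight up.
- sanding_block: Brown sanding block 42 (x) x 77 (y) x 24 (z) mm lying flat on the white tile at the start; origin at the centre of its underside.
- blue_spot (a point): Centre of the white ring (34 mm outer diameter) on the blue swatch, 74 mm square on an 84 mm plywood board, tilted on a small stand, about 110 mm above the table. z is the swatch's outward normal, leaning 0.45 to 0.75 rad (26 to 43 degrees) from vertical to the stand's front (its -x, roughly the robot's left); y is level. The hinge is stiff: leave it alone.
- yellow_spot (a point): The same on the yellow swatch, a second equal stand that is not to be read; the two stands change places.
- blue_stand: Stand of the blue swatch: steel foot 75 x 75 x 10 mm, post, and the hinged board at 95 mm height (top edge up to 140 mm). Origin at the centre of its underside; the board faces its -x. Fixed.
- yellow_stand: Equal stand of the yellow swatch. Fixed.
- spray_can: Black and white spray can standing up, 66 mm diameter, 208 mm tall; origin at the centre of its underside. A bystander, loose.
- gold_bottle: Gold bottle with black cap, 46 mm diameter, 88 mm tall; origin at the centre of its underside. A bystander, loose.
- violet_pot: Violet pot with dark lid, 63 mm diameter, 52 mm tall; origin at the centre of its underside. A bystander, loose.
- glass_jar: Clear glass jar, 66 mm diameter, 88 mm tall; origin at the centre of its underside. A bystander, loose.

How it is judged:
By the outcome, as a careful person would: the job done as asked, in the order asked, and still so for the second after the job is handed in, with the robot touching nothing.
It also fails if it takes over 72 s, if anything falls off the work surface, if the arm or the gripper's body presses on something with over 40 N, if the wrist force passes 120 N, or if a joint passes its speed limit or range.

## Robot

A 6-joint arm with a two-finger parallel gripper is mounted at the origin on the work surface; the furniture and walls round the work are solid. World frame = base frame: x ahead of the robot, y to its left, z up, the work surface at z = 0. Lengths are in m, angles in rad, forces in N, time in s.
With the tool pointing down it reaches from about 0.325 to 0.925 m from the base axis. Payload 3.1 kg.
Tool frame: the origin (TCP) lies midway between the tips of the shut fingers; the grasp point (between the pads) lies 19 mm behind it; z points along the fingers, y is the line along which they close (so a half turn about z gives the same grasp; the last joint's range is limited). The gripper opens to 85 mm and grips with 20 to 120 N. Pads are 22 mm wide; open, the fingers measure 114 mm over their backs; the gripper's body (76 mm by 85 mm) begins 54 mm behind the grasp point. The pads swing forward as they close: fully open they stand 13 mm farther back than shut.
Start: joints at [-0.112, 0.217, 1.613, -0, 1.311, -0.112], TCP at [0.625, 0, 0.231] pointing down, gripper open.
Joint ranges: [-2.75, 2.75], [-0.78, 2.1], [0.31, 2.55], [-1.13, 4.27], [0.13, 2.63], [-2.58, 2.58]. Speed limits (rad/s): [2.79, 2.79, 3.14, 3.14, 3.14, 3.14].

## Interface

Orientations are given as a unit quaternion [x, y, z, w].
In Python, from station import manip gives the robot as it stands.
- The arm moves only by the tool tcp_steps, called as name(argument=value, ...), one argument or row to a line, values as JSON. Schema: {"type":"object","properties":{"increments":{"type":"array","items":{"type":"array","prefixItems":[{"type":"array","items":{"type":"number"},"minItems":3,"maxItems":3},{"type":"array","items":{"type":"number"},"minItems":3,"maxItems":3},{"type":"number"}],"minItems":3,"maxItems":3},"minItems":1,"maxItems":12},"squeeze":{"type":"number"},"only":{"type":"string"},"quiet":{"type":"boolean"},"lines":{"type":"string"}},"required":["increments"],"additionalProperties":false}. increments is a list of rows, 1 to 12 of them, each written [[rx, ry, rz], [dx, dy, dz], opening]: a rotation vector rx, ry, rz in units of 0.25 rad, then dx, dy, dz in units of 100 mm, then the finger opening in m; each row is the pose to reach, as a shift and turn from the pose commanded when the call began, along the tool's axes at that moment; what a row does not reach only later rows make up. A row lasts 1/10 s, in which the tool goes at most 0.05 m and 0.15 rad, less where a joint would pass 70% of its speed; a pose out of reach is approached as far as the arm can. The fingers move at their own pace and stop on an object; squeeze is the grip in N (left out, the last holds). Time passes only in rows, so rows that do not move let the fingers close. The tool returns the time, the measured TCP pose, the force, the opening and the grip force at its end. only (a regular expression) keeps the lines of the reply that match it, lines (a string "A,B") keeps lines A to B, and quiet returns only ok. Input that does not fit is refused with a message, and nothing moves.
- manip.get_state(): the state, without advancing time (a new reading comes with each control period).
- manip.snapshot(name): name is "scene" or "side" or "wrist"; returns the picture (420x560x3 uint8, red, green, blue); there is no depth.
- manip.camera_info(name): a dict with "fx", "fy", "cx", "cy" (pixels), "position" and "orientation" of the camera in the world. Camera axes: x right, y down, z forward; pixel columns grow to the right and rows downward; lengths in m; the calibration is good to about 2 mm. The wrist camera is an equidistant fisheye: a pixel r from the principal point sees the ray r / f radians off the axis. A picture is of the moment at which its call begins: read the wrist's pose just before it. camera_info takes no time and is no camera call; for the wrist camera it gives the pose at the moment of the call.
- manip.finish_job(): hands the job in; it is judged then, once.
The state is a dict: "clock": time; "joint_positions": joint angles; "joint_vel": joint speeds; "joint_torque": joint torques, N m; "position": TCP position; "tcp_rot": TCP orientation; "wrist_force": force on the tool from outside, world axes, zero at the start; "moment": the same for the moment, N m; "width": finger opening in m; "grasp_force": force on a finger pad.
Only numpy, scipy, OpenCV 4.12 (cv2) and the standard library are available. Lean on these libraries where they do the work, as an engineer would, in place of code of your own. Each camera call takes 0.05 s, during which the arm holds its last target. There are 200 camera calls.

## Working session

There is one attempt and no reset: what is moved stays moved. The work goes in short steps, Python scripts to look and compute and a tool call to move; the robot and the scene stay as the last step left them, time stands still between calls to the robot, and variables do not carry over. Pictures are saved under pics/ and viewed, at most 10 in all, crops included, and the job is handed in when it is done.

```bash
ls; mkdir -p pics; python3 - <<'E'
from station import manip
import cv2,json
for n in("scene","side","wrist"):
    print(n,manip.camera_info(n)); cv2.imwrite(f"pics/{n}0.png",manip.snapshot(n)[:,:,::-1])
print(manip.get_state())
E
```

```text
pics
station.py
scene {'fx': 410.18938900117405, 'fy': 410.18938900117405, 'cx': 284.5213583125222, 'cy': 205.87271608315734, 'position': array([-0.18573788,  0.83197325,  0.75002929]), 'orientation': array([-0.28110762,  0.83681852, -0.44447058,  0.15218137])}
side {'fx': 503.7794893751909, 'fy': 503.7794893751909, 'cx': 267.1982223728468, 'cy': 210.22317695429052, 'position': array([ 0.15007092, -1.27257676,  1.03704403]), 'orientation': array([ 0.88043957, -0.0904146 ,  0.04281917, -0.4634845 ])}
wrist {'fx': 325.19226210127806, 'fy': 325.19226210127806, 'cx': 282.9332363637538, 'cy': 215.74575506544738, 'position': array([0.62489999, 0.07252024, 0.37148788]), 'orientation': array([ 9.89459256e-01,  2.68327671e-04, -7.12542665e-04,  1.44809532e-01])}
{'clock': 0.15, 'joint_positions': array([-1.12194471e-01,  2.17587786e-01,  1.61460733e+00, -5.15529516e-06,
        1.31130719e+00, -1.12193502e-01]), 'joint_vel': array([ 8.74973620e-04, -8.56299622e-04, -5.15538724e-03, -3.97630459e-05,
        4.18387169e-04,  5.52078763e-04]), 'joint_torque': array([-7.99202871e-05, -3.97448480e+01, -3.04417098e+01, -1.00294717e-04,
        5.82056644e-03,  2.66571755e-05]), 'position': array([6.24356815e-01, 9.65741102e-05, 2.30242135e-01]), 'tcp_rot': array([ 7.07106332e-01,  7.07106586e-01, -5.97275377e-04, -7.44956023e-04]), 'wrist_force': array([0.39722983, 0.13812472, 0.52902384]), 'moment': array([ 0.04139649, -0.01986762,  0.06371351]), 'grasp_force': 0.0, 'width': 0.08555535938139981}
```
View pics/scene0.png

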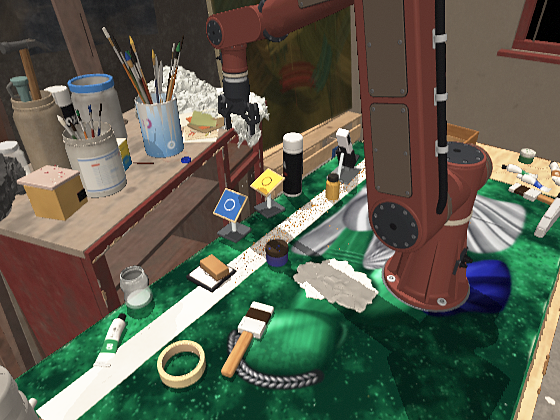

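View pics/side0.png

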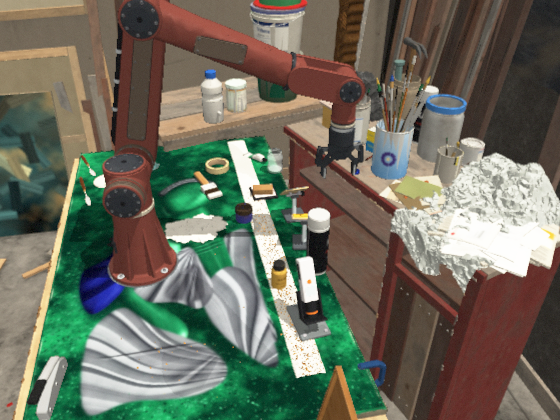

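View pics/wrist0.png

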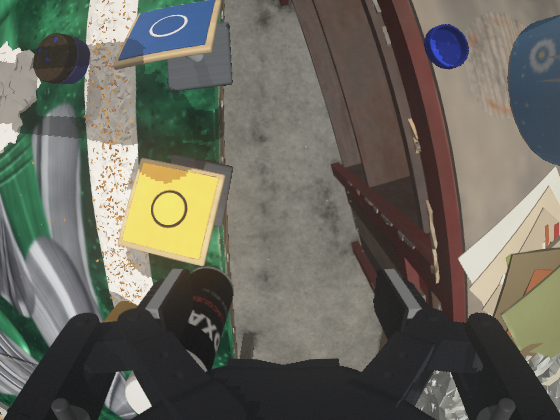

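Scene view: the blue swatch is at (231,205), yellow (268,182), can (292,165), bottle (333,187), reader and cradle (345,150), tile and block (213,270), jar (135,290), pot (277,252). Side view: reader at (307,280), tile at (263,192). Wrist view: blue ring at (168,26), yellow ring at (169,208).

```bash
cat > h.py <<'E'
import numpy as np, cv2, json
from scipy.spatial.transform import Rotation as R
from station import manip
def snap(n,save=None):
    c=manip.camera_info(n); im=manip.snapshot(n)
    if save: cv2.imwrite(f"pics/{save}.png",im[:,:,::-1])
    return c,im
def ray(c,u,v,fish=False):
    x=(u-c['cx'])/c['fx']; y=(v-c['cy'])/c['fy']
    if fish:
        r=np.hypot(x,y)+1e-12; d=np.array([x/r*np.sin(r),y/r*np.sin(r),np.cos(r)])
    else: d=np.array([x,y,1.]); d/=np.linalg.norm(d)
    return np.array(c['position']),R.from_quat(c['orientation']).apply(d)
def plane(c,u,v,z,fish=False):
    p,d=ray(c,u,v,fish); return p+d*(z-p[2])/d[2]
def tri(rays):
    A=sum(np.eye(3)-np.outer(d,d) for p,d in rays); b=sum((np.eye(3)-np.outer(d,d))@p for p,d in rays)
    x=np.linalg.solve(A,b); return x,[float(np.linalg.norm(np.cross(x-p,d))) for p,d in rays]
def proj(c,X,fish=False):
    q=R.from_quat(c['orientation']).inv().apply(np.array(X)-c['position'])
    if fish:
        t=np.arctan2(np.hypot(q[0],q[1]),q[2]); k=t/np.hypot(q[0],q[1]); return c['cx']+c['fx']*q[0]*k,c['cy']+c['fy']*q[1]*k
    return c['cx']+c['fx']*q[0]/q[2],c['cy']+c['fy']*q[1]/q[2]
def goal(pos,Rm):
    "shift and turn from the present pose, in tool axes"
    s=manip.get_state(); T=R.from_quat(s['tcp_rot'])
    rv=(T.inv()*R.from_matrix(Rm)).as_rotvec(); d=T.inv().apply(np.array(pos)-s['position'])
    print('rv',rv.round(3),'d',d.round(4),'n>=',np.ceil(max(np.linalg.norm(d)/.05,np.linalg.norm(rv)/.15)),'t',s['clock'])
def frame(z,y):
    z=np.array(z,float);z/=np.linalg.norm(z);y=np.array(y,float);y-=z*(y@z);y/=np.linalg.norm(y)
    return np.c_[np.cross(y,z),y,z]
E
python3 - <<'E'
from h import *
np.set_printoptions(precision=3,suppress=True)
sc=manip.camera_info('scene');sd=manip.camera_info('side');w=manip.camera_info('wrist')
print('blue',tri([ray(sc,231,205),ray(w,168,26,True)]))
print('yel',tri([ray(sc,268,182),ray(w,169,208,True)]))
print('tile',plane(sc,213,275,.014),plane(sd,263,196,.014))
print('pot',plane(sc,277,242,.052),plane(sd,244,206,.052),'jar',plane(sc,137,302,.02),plane(sd,275,168,.01))
print('can',tri([ray(sc,293,137),ray(sd,318,214)]),'bot',tri([ray(sc,334,176),ray(sd,279,265)]))
print('rd tail',tri([ray(sc,346,130),ray(sd,307,260)]))
print('foot',plane(sd,308,322,.01))
print('edge',plane(w,228,200,0,True),plane(sd,355,370,0),plane(sd,290,150,0))
E
```

```text
blue (array([0.525, 0.159, 0.103]), [0.002665056361679674, 0.0026650563616781022])
yel (array([ 0.521, -0.003,  0.102]), [0.002489480893551715, 0.002489480893550922])
tile [0.433 0.328 0.014] [0.441 0.282 0.014]
pot [0.355 0.16  0.052] [0.353 0.175 0.052] jar [0.506 0.506 0.02 ] [0.531 0.485 0.01 ]
can (array([ 0.522, -0.137,  0.206]), [0.0006737890833705439, 0.0006737890833706296]) bot (array([ 0.395, -0.192,  0.082]), [0.0008702048119134861, 0.0008702048119135775])
rd tail (array([ 0.437, -0.316,  0.192]), [0.005705160529943744, 0.005705160529943715])
foot [ 0.44  -0.356  0.01 ]
edge [ 0.559 -0.019  0.   ] [ 0.515 -0.525  0.   ] [0.632 0.643 0.   ]
```

Units first: shifts go in units of 100 mm and turns go in units of 0.25 rad. So 0.24 m is 2.4, -0.19 m is -1.9.

tcp_steps(
  increments=[
    [[0,0,0],[0.4,-0.3,-0.1],0.085],
    [[0,0,0],[0.8,-0.5,-0.2],0.085],
    [[0,0,0],[1.2,-0.8,-0.2],0.085],
    [[0,0,0],[1.6,-1,-0.2],0.085],
    [[0,0,0],[2,-1.3,-0.2],0.085],
    [[0,0,0],[2.4,-1.5,-0.2],0.085],
    [[0,0,0],[2.7,-1.7,-0.2],0.085],
    [[0,0,0],[2.9,-1.9,-0.2],0.085],
    [[0,0,0],[2.9,-1.9,-0.2],0.085],
    [[0,0,0],[2.9,-1.9,-0.2],0.085],
    [[0,0,0],[2.9,-1.9,-0.2],0.085],
  ],
)

```text
clock: 1.25
position: [0.4356, 0.2893, 0.2512]
tcp_rot: [0.707, 0.707, -0.0, 0.0]
wrist_force: [-0.7, -0.7, -0.3]
width: 0.0852
grasp_force: 0.0
```

```bash
python3 - <<'E'
from h import *
snap('wrist','w1')
E
```

```text
(no output)
```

View pics/w1.png

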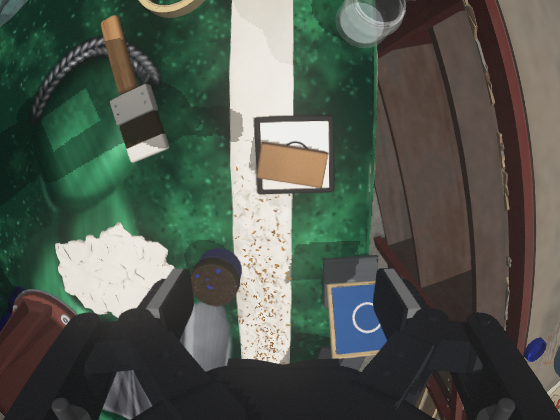

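The wrist view shows the tile frame spanning (255,117) to (333,193), the brown block at about (293,163) covering the lower part of the ring, and the blue ring at (368,317).

```bash
python3 - <<'E'
from h import *
np.set_printoptions(precision=4,suppress=True)
c,im=snap('wrist'); hsv=cv2.cvtColor(im,cv2.COLOR_RGB2HSV)
def big(m,box):
    k=np.zeros_like(m);x0,y0,x1,y1=box;k[y0:y1,x0:x1]=m[y0:y1,x0:x1]
    return max(cv2.findContours(k,cv2.RETR_EXTERNAL,cv2.CHAIN_APPROX_NONE)[0],key=cv2.contourArea)[:,0]
def rect(cn,z):
    P=np.array([plane(c,u,v,z,True)[:2] for u,v in cn])
    r=cv2.minAreaRect((P*1000).astype(np.float32)); return r
b=big(cv2.inRange(hsv,(8,80,90),(22,200,255)),(245,110,345,200)); print('block',len(b),rect(b,.038),b.min(0),b.max(0))
dk=cv2.inRange(hsv,(0,0,0),(180,255,60)); 
t=big(cv2.morphologyEx(dk,cv2.MORPH_CLOSE,np.ones((3,3))),(248,110,340,200)); print('frame',rect(t,.012))
# blue swatch
bl=big(cv2.inRange(hsv,(100,120,60),(120,255,255)),(310,260,385,370)); print('blue',b.min(0),bl.max(0))
E
```

```text
block 195 ((445.643798828125, 313.7813415527344), (40.160255432128906, 73.55636596679688), 81.16156005859375) [257 142] [326 187]
frame ((496.1592712402344, 355.4277648925781), (29.704374313354492, 48.430259704589844), 29.891860961914062)
blue [257 142] [384 353]
```

```bash
python3 - <<'E'
from h import *
c=manip.camera_info('wrist')
for p in [(255,117),(330,115),(333,192),(258,194)]: print('corner',plane(c,*p,.012,True).round(4))
print('jar',plane(c,365,28,.005,True).round(3))
a=np.radians(81.2)
goal([.4456,.3138,.09],frame([0,0,-1],[np.cos(a),np.sin(a),0]))
E
```

```text
corner [0.4043 0.3667 0.012 ]
corner [0.4911 0.3694 0.012 ]
corner [0.4969 0.2774 0.012 ]
corner [0.4065 0.2749 0.012 ]
jar [0.535 0.48  0.005]
rv [-0.     0.    -1.419] d [0.0247 0.0097 0.1612] n>= 10.0 t 1.35
```

Converted, 0.15 m is 1.5, 0.16 m is 1.6, -0.45 rad is -1.8.

tcp_steps(
  increments=[
    [[0,0,-0.6],[0.05,0,0.2],0.085],
    [[0,0,-1.2],[0.1,0.05,0.4],0.085],
    [[0,0,-1.8],[0.15,0.1,0.6],0.085],
    [[0,0,-2.4],[0.2,0.1,0.8],0.085],
    [[0,0,-3],[0.25,0.1,1],0.085],
    [[0,0,-3.6],[0.25,0.1,1.2],0.085],
    [[0,0,-4.2],[0.25,0.1,1.3],0.085],
    [[0,0,-4.8],[0.25,0.1,1.4],0.085],
    [[0,0,-5.4],[0.25,0.1,1.5],0.085],
    [[0,0,-5.68],[0.25,0.1,1.6],0.085],
    [[0,0,-5.68],[0.25,0.1,1.6],0.085],
    [[0,0,-5.68],[0.25,0.1,1.6],0.085],
  ],
)

```text
clock: 2.55
position: [0.4455, 0.3144, 0.0912]
tcp_rot: [0.077, 0.997, -0.0, -0.0]
wrist_force: [-0.3, -0.1, -0.3]
width: 0.0851
grasp_force: 0.0
```

```bash
python3 - <<'E'
from h import *
a=np.radians(81.2)
goal([.4456,.3138,.018],frame([0,0,-1],[np.cos(a),np.sin(a),0]))
E
```

```text
rv [-0. -0. -0.] d [-0.0002 -0.0006  0.0732] n>= 2.0 t 2.55
```

Converted, 0.073 m is 0.73, 0.06 m is 0.6.

tcp_steps(
  increments=[
    [[0,0,0],[0,0,0.35],0.085],
    [[0,0,0],[0,0,0.6],0.085],
    [[0,0,0],[0,0,0.73],0.085],
    [[0,0,0],[0,0,0.73],0.03],
    [[0,0,0],[0,0,0.73],0.03],
    [[0,0,0],[0,0,0.73],0.03],
    [[0,0,0],[0,0,0.73],0.03],
    [[0,0,0],[0,0,0.73],0.03],
    [[0,0,0],[0,0,0.73],0.03],
    [[0,0,0],[0,0,0.6],0.03],
    [[0,0,0],[0,0,0.3],0.03],
    [[0,0,0],[0,0,0],0.03],
  ],
  squeeze=40,
)

```text
clock: 3.75
position: [0.4437, 0.3144, 0.0915]
tcp_rot: [0.075, 0.997, -0.001, -0.001]
wrist_force: [0.0, 0.0, -0.6]
width: 0.0386
grasp_force: 42.2
```

Converted, 0.119 m is 1.19, 0.054 m is 0.54.

tcp_steps(
  increments=[
    [[0,0,0],[0.2,0.4,0],0.03],
    [[0,0,0],[0.4,0.8,0],0.03],
    [[0,0,0],[0.54,1.19,0],0.03],
    [[0,0,0],[0.54,1.19,0.4],0.03],
    [[0,0,0],[0.54,1.19,0.7],0.03],
    [[0,0,0],[0.54,1.19,0.8],0.03],
    [[0,0,0],[0.54,1.19,0.86],0.03],
    [[0,0,0],[0.54,1.19,0.87],0.03],
    [[0,0,0],[0.54,1.19,0.87],0.03],
  ],
)

```text
clock: 4.65
position: [0.4103, 0.4412, 0.0063]
tcp_rot: [0.076, 0.997, 0.001, 0.001]
wrist_force: [-1.2, -0.5, 3.7]
width: 0.0388
grasp_force: 42.8
```

```bash
python3 - <<'E'
from h import *
snap('wrist','w2')
E
```

```text
(no output)
```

View pics/w2.png

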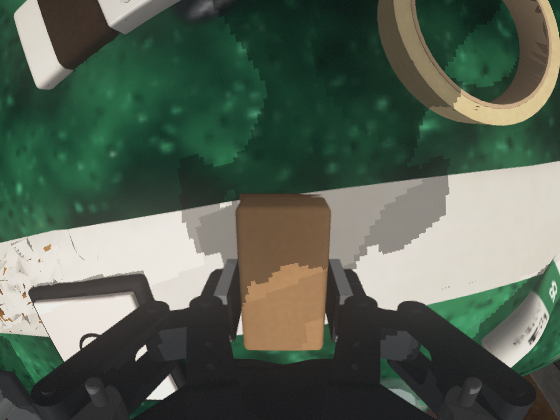

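Side by side, the picture shows the block held at (285,275) just above the white strip. The tile frame is clear of it at the lower left. The wrist force shows it resting on the table, so I'll release and rise.

Converted, -0.294 m is -2.94, -0.05 m is -0.5, 0.3 rad is 1.2.

tcp_steps(
  increments=[
    [[0,0,0],[0,0,0],0.085],
    [[0,0,0],[0,0,0],0.085],
    [[0,0,0],[0,0,0],0.085],
    [[0,0,0],[0,0,-0.3],0.085],
    [[0,0,0],[0,0,-0.8],0.085],
    [[0,0,0],[0,0,-1.3],0.085],
    [[0,0,0],[0,0,-1.8],0.085],
    [[0,0,0.4],[0,-0.2,-2.25],0.085],
    [[0,0,0.8],[-0.1,-0.5,-2.6],0.085],
    [[0,0,1.2],[-0.2,-0.9,-2.8],0.085],
    [[0,0,1.6],[-0.3,-1.35,-2.9],0.085],
    [[0,0,2],[-0.4,-1.8,-2.94],0.085],
  ],
)

```text
clock: 5.9
position: [0.4227, 0.2557, 0.3004]
tcp_rot: [0.321, 0.947, 0.001, 0.002]
wrist_force: [0.8, -0.3, -1.0]
width: 0.0848
grasp_force: 0.0
```

```bash
python3 - <<'E'
from h import *
c,im=snap('wrist')
hsv=cv2.cvtColor(im,cv2.COLOR_RGB2HSV)
m=cv2.inRange(hsv,(8,80,60),(22,210,255))
for k in cv2.findContours(m,cv2.RETR_EXTERNAL,cv2.CHAIN_APPROX_NONE)[0]:
    if cv2.contourArea(k)>400: P=np.array([plane(c,u,v,.024,True)[:2]*1000 for u,v in k[:,0]],np.float32); print(cv2.minAreaRect(P))
goal([.437,-.25,.30],frame([0,0,-1],[1,0,0]))
E
```

```text
((407.9865417480469, -683.6828002929688), (79.12970733642578, 209.248291015625), 17.89429473876953)
((560.9144287109375, -32.71254348754883), (42.313716888427734, 105.17571258544922), 77.8156967163086)
((408.8445129394531, 435.5125427246094), (45.264198303222656, 74.39364624023438), 81.67720794677734)
rv [0.    0.007 0.91 ] d [-0.3177 -0.3857  0.0032] n>= 10.0 t 5.95
```

Converted, -0.386 m is -3.86, -0.38 m is -3.8, 0.91 rad is 3.64.

tcp_steps(
  increments=[
    [[0,0,0.4],[-0.3,-0.35,0],0.085],
    [[0,0,0.8],[-0.6,-0.75,0],0.085],
    [[0,0,1.2],[-0.9,-1.1,0],0.085],
    [[0,0,1.6],[-1.2,-1.5,0],0.085],
    [[0,0,2],[-1.5,-1.9,0],0.085],
    [[0,0,2.4],[-1.8,-2.2,0],0.085],
    [[0,0,2.8],[-2.1,-2.6,0],0.085],
    [[0,0,3.2],[-2.4,-3,0],0.085],
    [[0,0,3.6],[-2.8,-3.4,0],0.085],
    [[0,0,3.64],[-3.1,-3.8,0],0.085],
    [[0,0,3.64],[-3.18,-3.86,0],0.085],
    [[0,0,3.64],[-3.18,-3.86,0],0.085],
  ],
)

```text
clock: 7.15
position: [0.441, -0.2449, 0.2977]
tcp_rot: [0.705, 0.709, -0.0, -0.0]
wrist_force: [0.6, 0.5, -0.3]
width: 0.0854
grasp_force: 0.0
```

```bash
python3 - <<'E'
from h import *
snap('wrist','w3')
print(manip.get_state()['joint_positions'].round(3))
E
```

```text
[-6.440e-01 -9.500e-02  1.816e+00  1.000e-03  1.421e+00 -6.520e-01]
```

View pics/w3.png

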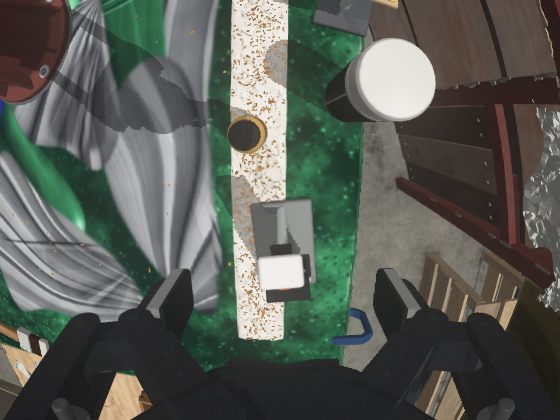

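Wrist view: the reader's tail face is at (282,272), the foot's corners are at (251,203) and (312,199), the bottle at (247,133) and the can top at (397,80). Next I'll zoom the scene and side views of the reader together.

```bash
python3 - <<'E'
from h import *
a=cv2.imread('pics/w3.png')[190:310,235:335]; b=cv2.imread('pics/side0.png')[250:350,270:345]; s=cv2.imread('pics/scene0.png')[115:195,315:375]
f=lambda i,k:cv2.resize(i,None,fx=k,fy=k,interpolation=cv2.INTER_NEAREST)
ims=[f(a,3),f(b,3),f(s,3)]; H=360
print([i.shape for i in ims])
o=np.hstack([cv2.copyMakeBorder(i,0,H-i.shape[0],0,5,cv2.BORDER_CONSTANT) for i in ims]); cv2.imwrite('pics/z1.png',o)
E
```

```text
[(360, 300, 3), (300, 225, 3), (240, 180, 3)]
```

View pics/z1.png

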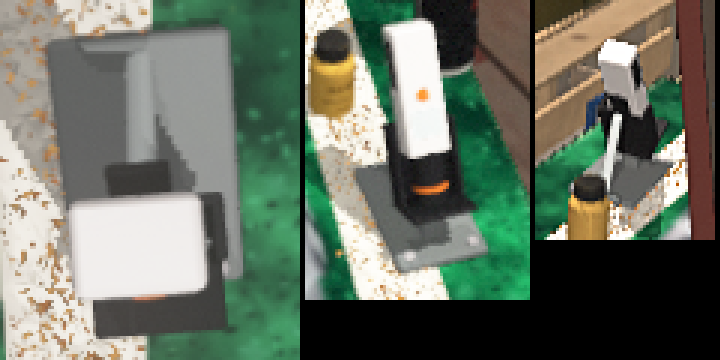

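```bash
python3 - <<'E'
from h import *
np.set_printoptions(precision=4,suppress=True)
c=manip.camera_info('wrist');sc=manip.camera_info('scene');sd=manip.camera_info('side')
P,e=tri([ray(c,281.4,271.8,True),ray(sd,304.7,259),ray(sc,342.7,130)]); print('tail',P,e)
print('tail2',tri([ray(c,281.4,271.8,True),ray(sd,304.7,259)]))
q=[(258.3,257.3),(303,254),(304.3,286.7),(259.7,289.3)]
yaw=0
for i in range(4):
    n=np.array([-np.sin(yaw)*.479,np.cos(yaw)*.479,.878])
    C=[]
    for u,v in q:
        p,d=ray(c,u,v,True); C.append(p+d*((P-p)@n)/(d@n))
    C=np.array(C); y=(C[1]-C[0]+C[2]-C[3])/2; x=(C[3]-C[0]+C[2]-C[1])/2
    yaw=np.arctan2(y[1],y[0])
    print(np.linalg.norm(y),np.linalg.norm(x),yaw,np.arctan2(x[0],-x[1]),C.mean(0))
k=[plane(c,235+a/3,190+b/3,.008,True) for a,b in[(48,42),(228,30),(240,275),(62,200)]]; print(np.array(k))
r=k[1]-k[2]; print('foot yaw right',np.arctan2(-r[0],r[1]),'top',np.arctan2(*(k[1]-k[0])[1::-1]), 'left',np.arctan2(*((k[0]-k[3])[:2]*[-1,1])))
print('seat',P-.16*n)
# foot side corners
for a,b in[(357,165),(488,255),(400,270)]: print('sidefoot',plane(sd,270+(a-305)/3,250+b/3,.008))
E
```

```text
tail [ 0.4391 -0.3004  0.1895] [0.004846729511401666, 0.002005197451521374, 0.004834270711123855]
tail2 (array([ 0.4406, -0.2977,  0.1845]), [5.819407932453495e-05, 5.819407932455358e-05])
0.03863113922872328 0.028108769355068255 0.06575377546940349 0.05639716602581672 [ 0.4405 -0.2964  0.1873]
0.038641660637821325 0.0281039213325327 0.07974005006423839 0.05645816837295877 [ 0.4405 -0.2964  0.1873]
0.03864874942969188 0.028102568147336148 0.0827167571277314 0.05646429562312473 [ 0.4405 -0.2964  0.1873]
0.0386504782483758 0.02810226559296789 0.08335030467417459 0.056465284352372594 [ 0.4405 -0.2964  0.1873]
[[ 0.3979 -0.2829  0.008 ]
 [ 0.4801 -0.2765  0.008 ]
 [ 0.4909 -0.402   0.008 ]
 [ 0.4029 -0.3615  0.008 ]]
foot yaw right 0.08561855264656348 top 0.0772348613854285 left 0.06410392463232627
seat [ 0.4454 -0.3768  0.049 ]
sidefoot [ 0.4008 -0.2803  0.008 ]
sidefoot [ 0.4883 -0.4113  0.008 ]
sidefoot [ 0.4081 -0.4118  0.008 ]
```

```bash
cat >> h.py <<'E'
yaw=.078; ZR=np.array([-np.sin(yaw)*np.sin(.5),np.cos(yaw)*np.sin(.5),np.cos(.5)]); YR=np.array([np.cos(yaw),np.sin(yaw),0])
TAIL=np.array([.4405,-.297,.188]); SEAT=TAIL-.16*ZR
E
python3 - <<'E'
from h import *
goal(SEAT+.2*ZR,frame(-ZR,YR)); print(SEAT)
E
```

```text
rv [-0.018 -0.501 -0.068] d [-0.0348 -0.0022  0.0746] n>= 4.0 t 7.2
[ 0.44647717 -0.37347486  0.04758679]
```

tcp_steps(
  increments=[
    [[0,-0.48,0],[-0.1,0,0.1],0.085],
    [[-0.04,-1,-0.12],[-0.2,0,0.2],0.085],
    [[-0.06,-1.52,-0.2],[-0.3,-0.02,0.4],0.085],
    [[-0.072,-2,-0.272],[-0.35,-0.02,0.6],0.085],
    [[-0.072,-2.004,-0.272],[-0.35,-0.02,0.74],0.085],
    [[-0.072,-2.004,-0.272],[-0.35,-0.02,0.74],0.085],
    [[-0.072,-2.004,-0.272],[-0.35,-0.02,0.74],0.085],
  ],
)

```text
clock: 7.9
position: [0.4403, -0.2779, 0.2253]
tcp_rot: [0.657, 0.712, -0.167, 0.183]
wrist_force: [0.4, 0.4, 0.2]
width: 0.0852
grasp_force: 0.0
```

```bash
python3 - <<'E'
from h import *
c,im=snap('wrist','w4')
g=im.min(2); u,v=proj(c,TAIL,True); print('pred',u,v)
m=(g>170).astype(np.uint8); n,l,st,ce=cv2.connectedComponentsWithStats(m)
for i in range(1,n):
    if st[i,4]>500: print(st[i],ce[i])
s=manip.get_state(); T=R.from_quat(s['tcp_rot'])
i=l[int(v),int(u)]
if i:
    cn=max(cv2.findContours((l==i).astype(np.uint8),0,1)[0],key=cv2.contourArea)[:,0]
    P=[]
    for a,b in cn:
        p,d=ray(c,a,b,True); P.append((T.inv().apply(p+d*((TAIL-p)@ZR)/(d@ZR)-s['position']))[:2]*1000)
    print(cv2.minAreaRect(np.array(P,np.float32)))
goal(SEAT+.2*ZR,frame(-ZR,YR)); print(T.as_matrix()[:,2],ZR)
E
```

```text
pred 279.8321063894676 242.57280970636933
[ 213    0   82   91 3361] [263.51294258  47.24903303]
[ 478    0   82   73 4980] [523.47248996  31.95220884]
[ 116   19   24  161 1185] [129.71983122  79.32658228]
[ 155   81   37   99 1145] [173.1930131  121.71004367]
[275 101  10  75 502] [280.00796813 137.53386454]
[ 215  121   34  120 2104] [229.3588403  188.11121673]
[ 246  219   64   44 2608] [278.16257669 240.33320552]
((3.3629398345947266, -3.029296875), (37.68385696411133, 27.35568618774414), 88.718017578125)
rv [ 0.003  0.002 -0.   ] d [ 0.0023 -0.0018  0.0024] n>= 1.0 t 7.95
[ 0.04092576 -0.47931231 -0.87668968] [-0.03735728  0.47796787  0.87758256]
```

View pics/w4.png

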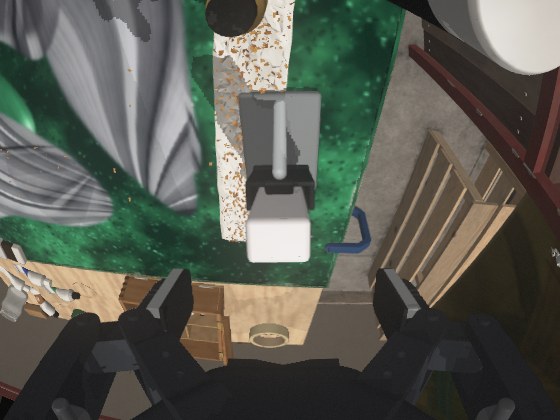

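The reader's tail face is at (278,240) with the cradle beneath it, square to the tool and about 3 mm off in x and y. The way in between the fingers is free.

tcp_steps(
  increments=[
    [[0,0,0],[0.03,-0.03,0.3],0.085],
    [[0,0,0],[0.03,-0.03,0.6],0.085],
    [[0,0,0],[0.03,-0.03,0.85],0.085],
    [[0,0,0],[0.03,-0.03,0.96],0.085],
    [[0,0,0],[0.03,-0.03,0.96],0.085],
    [[0,0,0],[0.03,-0.03,0.96],0.03],
    [[0,0,0],[0.03,-0.03,0.96],0.03],
    [[0,0,0],[0.03,-0.03,0.96],0.03],
    [[0,0,0],[0.03,-0.03,0.96],0.03],
    [[0,0,0],[0.03,-0.03,0.96],0.03],
    [[0,0,0],[0.03,-0.03,0.96],0.03],
    [[0,0,0],[0.03,-0.03,0.96],0.03],
  ],
  squeeze=50,
)

```text
clock: 9.15
position: [0.4412, -0.3217, 0.1403]
tcp_rot: [0.657, 0.712, -0.168, 0.184]
wrist_force: [-0.6, 3.3, 6.6]
width: 0.0395
grasp_force: 39.3
```

```bash
python3 - <<'E'
from h import *
s=manip.get_state();T=R.from_quat(s['tcp_rot']).as_matrix();print(s['position']-SEAT,(s['position']-SEAT)@np.c_[np.cross(YR,ZR),YR,ZR],T,s['wrist_force'],s['moment'])
E
```

```text
[-0.0053062   0.05181846  0.09275527] [-0.00123031 -0.00125232  0.10636619] [[-0.0689245   0.99677545  0.04108668]
 [ 0.87352238  0.08019276 -0.48013308]
 [-0.48187972  0.0027972  -0.87623291]] [-0.60614573  3.27084559  6.57494129] [0.39685037 0.09911894 0.01302493]
```

Converted, -0.22 m is -2.2, -0.14 m is -1.4.

tcp_steps(
  increments=[
    [[0,0,0],[0,0,-0.1],0.03],
    [[0,0,0],[0,0,-0.3],0.03],
    [[0,0,0],[0,0,-0.6],0.03],
    [[0,0,0],[0,0,-0.9],0.03],
    [[0,0,0],[0,0,-1.2],0.03],
    [[0,0,0],[0,0,-1.4],0.03],
    [[0,0,0],[-0.2,0,-1.7],0.03],
    [[0,0,0],[-0.45,0,-2.2],0.03],
    [[0,0,0],[-0.55,0,-2.4],0.03],
    [[0,0,0],[-0.55,0,-2.4],0.03],
  ],
)

```text
clock: 10.15
position: [0.4364, -0.255, 0.3819]
tcp_rot: [0.657, 0.711, -0.166, 0.187]
wrist_force: [0.8, -0.5, -1.6]
width: 0.0393
grasp_force: 46.2
```

```bash
python3 - <<'E'
from h import *
s=manip.get_state(); print(s['wrist_force'],s['joint_positions'])
goal([.45,.24,.36],frame([0,0,-1],[1,0,0]))
E
```

```text
[ 0.83075511 -0.4759654  -1.56754643] [-0.41225189 -0.27841698  1.88827185 -0.45493011  1.29685528 -0.41739031]
rv [0.03  0.505 0.076] d [ 0.4415  0.0531 -0.219 ] n>= 10.0 t 10.15
```

Converted, 0.4415 m is 4.415, 0.425 m is 4.25, 0.505 rad is 2.02.

tcp_steps(
  increments=[
    [[0,0.32,0.04],[0.3,0.04,-0.15],0.03],
    [[0.04,0.64,0.08],[0.75,0.09,-0.37],0.03],
    [[0.04,0.96,0.12],[1.2,0.14,-0.6],0.03],
    [[0.08,1.28,0.16],[1.65,0.2,-0.82],0.03],
    [[0.08,1.6,0.2],[2.1,0.25,-1.04],0.03],
    [[0.12,2,0.28],[2.55,0.3,-1.26],0.03],
    [[0.12,2.02,0.304],[3,0.36,-1.49],0.03],
    [[0.12,2.02,0.304],[3.45,0.41,-1.71],0.03],
    [[0.12,2.02,0.304],[3.9,0.47,-1.93],0.03],
    [[0.12,2.02,0.304],[4.25,0.51,-2.11],0.03],
    [[0.12,2.02,0.304],[4.415,0.53,-2.19],0.03],
    [[0.12,2.02,0.304],[4.415,0.53,-2.19],0.03],
  ],
)

```text
clock: 11.35
position: [0.4462, 0.2425, 0.3524]
tcp_rot: [0.706, 0.708, -0.005, -0.006]
wrist_force: [-0.5, -0.1, -1.1]
width: 0.0397
grasp_force: 45.8
```

tcp_steps(
  increments=[
    [[0,0,0],[0,0,0],0.03],
    [[0,0,0],[0,0,0],0.03],
  ],
)

```text
clock: 11.55
position: [0.4478, 0.2393, 0.3545]
tcp_rot: [0.708, 0.706, -0.003, -0.005]
wrist_force: [-0.2, -0.6, -1.5]
width: 0.0396
grasp_force: 45.8
```

```bash
python3 - <<'E'
from h import *
snap('wrist','w5'); c=manip.camera_info('wrist'); print(c); print(proj(c,[.45,.322,.014],True),proj(c,[.525,.159,.103],True))
E
```

```text
{'fx': 325.19226210127806, 'fy': 325.19226210127806, 'cx': 282.9332363637538, 'cy': 215.74575506544738, 'position': array([0.45005885, 0.31120449, 0.49646706]), 'orientation': array([ 9.89637697e-01, -2.15869620e-04, -5.13066706e-03,  1.43495152e-01])}
(np.float64(286.2135908494788), np.float64(114.81899654805046)) (np.float64(343.4530870682198), np.float64(241.9280825979396))
```

View pics/w5.png

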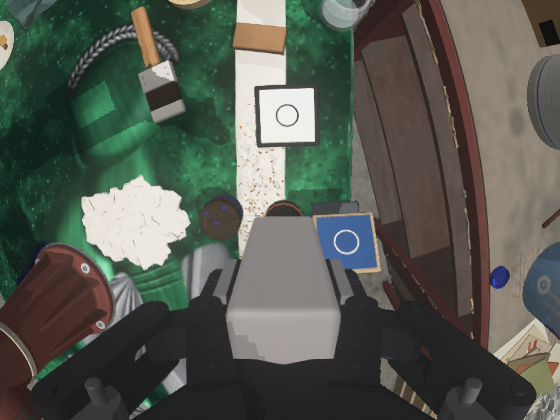

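```bash
cat >> h.py <<'E'
def ring(hsv,lo,hi,box):
    m=cv2.inRange(hsv,lo,hi);x0,y0,x1,y1=box;k=np.zeros_like(m);k[y0:y1,x0:x1]=m[y0:y1,x0:x1]
    cn=max(cv2.findContours(k,cv2.RETR_EXTERNAL,cv2.CHAIN_APPROX_NONE)[0],key=cv2.contourArea)
    return cv2.fitEllipse(cn)
E
python3 - <<'E'
from h import *
np.set_printoptions(precision=4,suppress=True)
P=[]
for i in range(3):
    c,im=snap('wrist'); hsv=cv2.cvtColor(im,cv2.COLOR_RGB2HSV)
    e=ring(hsv,(0,0,0),(180,255,140),(268,97,306,134)); b=ring(hsv,(0,0,150),(180,90,255),(328,222,364,262))
    p=plane(c,*e[0],.014,True); o=np.linalg.norm(p-plane(c,e[0][0]+e[1][1]/2,e[0][1],.014,True)); print(e,p,2*o,b)
sc,si=manip.camera_info('scene'),cv2.imread('pics/scene0.png')
be=ring(cv2.cvtColor(si,cv2.COLOR_BGR2HSV),(0,0,150),(180,110,255),(222,196,240,214)); print(be)
print('blue',tri([ray(c,*b[0],True),ray(sc,*be[0])]))
s=manip.get_state();T=R.from_quat(s['tcp_rot']);print('camtool',T.inv().apply(c['position']-s['position']),(T.inv()*R.from_quat(c['orientation'])).as_quat())
# reader's line: nose at +.1055 along tool z
n=T.as_matrix()[:,2]; print('z',n,'j',s['joint_positions'])
goal([p[0],p[1],.014+.04+.1055],frame([0,0,-1],[1,0,0]))
E
```

```text
((286.389892578125, 114.98902893066406), (20.99012565612793, 21.44084358215332), 107.87919616699219) [0.4503 0.3217 0.014 ] 0.03132284936421275 ((345.6383972167969, 241.52517700195312), (24.2101993560791, 25.578617095947266), 116.99593353271484)
((286.0235595703125, 115.17888641357422), (21.007286071777344, 21.595481872558594), 92.39957427978516) [0.4501 0.3216 0.014 ] 0.031573813806542776 ((345.5123291015625, 241.45457458496094), (24.320131301879883, 25.565797805786133), 108.95964813232422)
((285.8174133300781, 115.2831039428711), (20.972267150878906, 21.54526710510254), 106.4820556640625) [0.4501 0.3216 0.014 ] 0.031518144801666696 ((345.2901611328125, 241.50906372070312), (24.316669464111328, 25.564655303955078), 116.09425354003906)
((229.10739135742188, 204.45948791503906), (9.803567886352539, 12.026765823364258), 25.80501365661621)
blue (array([0.5277, 0.1599, 0.1044]), [0.0002662148762906285, 0.0002662148762906418])
camtool [ 0.0723  0.0003 -0.1412] [-0.1027 -0.1024  0.6996  0.6997]
z [-0.0095  0.0036 -0.9999] j [ 0.3482 -0.1078  1.7231  0.0067  1.534   0.3503]
rv [-0.01  -0.004 -0.002] d [0.0815 0.0034 0.1964] n>= 5.0 t 11.75
```

```bash
python3 - <<'E'
from h import *
s=manip.get_state();T=R.from_quat(s['tcp_rot']);c=manip.camera_info('wrist')
for X in [(.015,.02,.0605),(.015,-.02,.0605),(.015,.02,-.0545),(.015,-.02,-.0545),(0,.015,.1055),(0,-.015,.1055),(.015,0,.1055),(.0,0,.1055)]:
    print(X,np.round(proj(c,s['position']+T.apply(X),True),1))
im=cv2.imread('pics/w5.png')[190:320,215:350]; cv2.imwrite('pics/z2.png',cv2.resize(im,None,fx=4,fy=4,interpolation=cv2.INTER_NEAREST))
E
```

```text
(0.015, 0.02, 0.0605) [313.  211.3]
(0.015, -0.02, 0.0605) [251.2 211.3]
(0.015, 0.02, -0.0545) [344.1 310. ]
(0.015, -0.02, -0.0545) [219.  309.9]
(0, 0.015, 0.1055) [301.2 214. ]
(0, -0.015, 0.1055) [263.3 214. ]
(0.015, 0, 0.1055) [282.2 195.5]
(0.0, 0, 0.1055) [282.2 214. ]
```

View pics/z2.png

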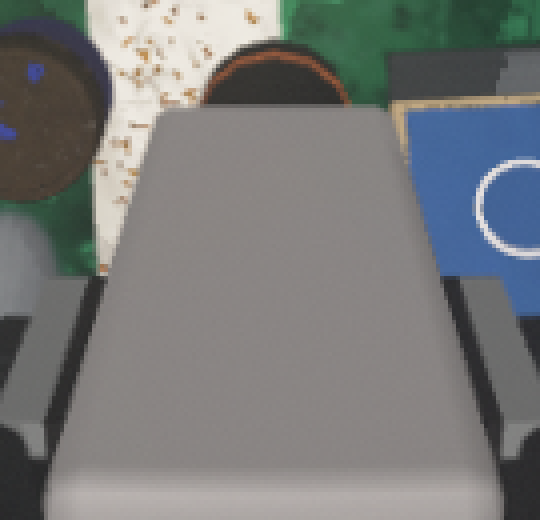

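The zoom shows the nose centred at about (284,214) and the box end at row 217. It sits some 3 mm away from the nominal place in tool x, which could be a small tilt or a camera bias. I'll separate the two by viewing the tile ring again at another yaw.

Units first: shifts go in units of 100 mm and turns go in units of 0.25 rad. So -1.5 rad is -6.

tcp_steps(
  increments=[
    [[0,0,-0.6],[0,0,0],0.03],
    [[0,0,-1.2],[0,0,0],0.03],
    [[0,0,-1.8],[0,0,0],0.03],
    [[0,0,-2.4],[0,0,0],0.03],
    [[0,0,-3],[0,0,0],0.03],
    [[0,0,-3.6],[0,0,0],0.03],
    [[0,0,-4.2],[0,0,0],0.03],
    [[0,0,-4.8],[0,0,0],0.03],
    [[0,0,-5.4],[0,0,0],0.03],
    [[0,0,-6],[0,0,0],0.03],
    [[0,0,-6],[0,0,0],0.03],
    [[0,0,-6],[0,0,0],0.03],
  ],
)

```text
clock: 12.95
position: [0.4484, 0.24, 0.3557]
tcp_rot: [0.038, 0.999, 0.002, -0.005]
wrist_force: [-0.4, 0.3, -0.9]
width: 0.0394
grasp_force: 45.8
```

tcp_steps(
  increments=[
    [[0,0,-6],[0,0,0],0.03],
  ],
  quiet=true,
)

```text
ok
```

```bash
echo
```

tcp_steps(
  increments=[
    [[0,0,0],[0,0,0],0.03],
    [[0,0,0],[0,0,0],0.03],
    [[0,0,0],[0,0,0],0.03],
  ],
)

```text
clock: 13.35
position: [0.4483, 0.2403, 0.3555]
tcp_rot: [-0.038, 0.999, 0.002, -0.005]
wrist_force: [0.2, -0.9, -1.7]
width: 0.0396
grasp_force: 45.8
```

```bash
python3 - <<'E'
from h import *
np.set_printoptions(precision=4,suppress=True)
c,im=snap('wrist'); hsv=cv2.cvtColor(im,cv2.COLOR_RGB2HSV)
s=manip.get_state(); print(s['joint_positions'])
u,v=map(int,proj(c,[.45,.322,.014],True)); print(u,v)
e=ring(hsv,(0,0,0),(180,255,140),(u-19,v-19,u+19,v+19)); p=plane(c,*e[0],.014,True); print(e,p)
p1=np.array([.4501,.3216]); th=np.arctan2(*R.from_quat(s['tcp_rot']).as_matrix()[1::-1,1]); print(th)
# world xy bias = Rz(yaw) b, yaw0=0 for first
Rz=lambda a:np.array([[np.cos(a),-np.sin(a)],[np.sin(a),np.cos(a)]])
b=np.linalg.solve(np.eye(2)-Rz(th),p1-p[:2]); print('bias (world xy at tool yaw 0: x=tool y, y=tool x)',b,'ring true',p1-b)
u,v=proj(c,[.5277,.1599,.1044],True); print(u,v)
cv2.imwrite('pics/w6.png',im[:,:,::-1])
E
```

```text
[ 0.35   -0.1069  1.7225  0.0068  1.5339 -1.2974]
336 177
((335.857666015625, 177.28103637695312), (20.209651947021484, 20.524852752685547), 49.973365783691406) [0.4499 0.3216 0.014 ]
1.6471593095320434
bias (world xy at tool yaw 0: x=tool y, y=tool x) [0.0001 0.0001] ring true [0.45   0.3215]
216.53916482382016 238.41392524375297
```

Views at both yaws agree (ring at 0.450, 0.3215), so there is no camera bias. The reader itself sits tilted about 0.025 rad in the grip, and I'll compensate for that.

```bash
cat >> h.py <<'E'
NT=np.array([-.0031,.0014,.1055]); AT=np.array([-.025,.005,1.])
def aim(nose,n,Y,NT=NT,AT=AT):
    A=frame(-AT,[0,1,0]); Rm=frame(n,Y)@A.T; pos=np.array(nose)-Rm@NT; goal(pos,Rm); return pos,Rm
def reader(NT=NT,AT=AT):
    s=manip.get_state();T=R.from_quat(s['tcp_rot']);a=AT/np.linalg.norm(AT)
    return s['position']+T.apply(NT), -T.apply(a)
E
python3 - <<'E'
from h import *
print(aim([.45,.3215,.054],[0,0,1],[1,0,0])); print(reader())
E
```

```text
rv [-0.021  0.012  1.647] d [-0.0089  0.0804  0.1963] n>= 11.0 t 13.4
(array([0.44912757, 0.32196236, 0.1595502 ]), array([[ 1.24920363e-04,  9.99987508e-01, -4.99681453e-03],
       [ 9.99687646e-01,  0.00000000e+00,  2.49921912e-02],
       [ 2.49918790e-02, -4.99837579e-03, -9.99675158e-01]]))
(array([0.45021472, 0.24237921, 0.25001527]), array([-0.01484222, -0.01059561,  0.99983371]))
```

tcp_steps(
  increments=[
    [[0,0,0.6],[0,0.07,0.15],0.03],
    [[0,0,1.2],[0,0.15,0.3],0.03],
    [[0,0,1.8],[0,0.22,0.45],0.03],
    [[0,0,2.4],[0,0.3,0.6],0.03],
    [[-0.04,0,3],[0,0.37,0.75],0.03],
    [[-0.04,0.02,3.6],[0,0.44,0.9],0.03],
    [[-0.04,0.02,4.2],[0,0.5,1.05],0.03],
    [[-0.08,0.04,4.8],[0,0.6,1.2],0.03],
    [[-0.08,0.04,5.4],[-0.05,0.7,1.35],0.03],
    [[-0.084,0.048,6],[-0.07,0.8,1.5],0.03],
    [[-0.084,0.048,6.588],[-0.09,0.8,1.6],0.03],
    [[-0.084,0.048,6.588],[-0.09,0.8,1.65],0.03],
  ],
)

```text
clock: 14.6
position: [0.4488, 0.3213, 0.1894]
tcp_rot: [0.706, 0.708, 0.006, -0.011]
wrist_force: [-0.2, -0.2, -2.1]
width: 0.0396
grasp_force: 45.9
```

tcp_steps(
  increments=[
    [[0,0,0],[0,0,0],0.03],
    [[0,0,0],[0,0,0],0.03],
  ],
  quiet=true,
)

```text
ok
```

```bash
python3 - <<'E'
from h import *
print(reader()); aim([.45,.3215,.054],[0,0,1],[1,0,0])
c1,i1=snap('side');c2,i2=snap('scene')
p=proj(c1,reader()[0]);q=proj(c2,reader()[0]); print(p,q, manip.camera_info('wrist')['position'])
f=lambda im,p:cv2.resize(im[int(p[1])-60:int(p[1])+40,int(p[0])-45:int(p[0])+45],None,fx=4,fy=4,interpolation=cv2.INTER_NEAREST)
cv2.imwrite('pics/z3.png',np.hstack([f(i1,p),f(i2,q)])[:,:,::-1])
E
```

```text
(array([0.45057054, 0.32103527, 0.0857673 ]), array([-8.26434565e-04, -4.12209614e-05,  9.99999658e-01]))
rv [ 0.001 -0.     0.004] d [-0.0003 -0.0003  0.0318] n>= 1.0 t 14.8
(np.float64(263.3964944480242), np.float64(173.791911821101)) (np.float64(207.13598585284012), np.float64(249.32291233056424)) [0.45050287 0.39039769 0.33500712]
```

View pics/z3.png

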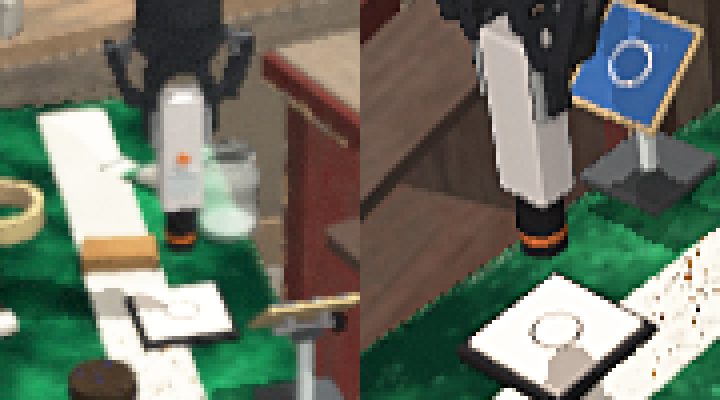

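The nose sits at the predicted pixel in both views: side (181,243) and scene (184,247), against (180,240). The reader looks upright above the ring. That makes 11 pictures viewed, one over the limit of 10, so from here I'll go by numbers only.

tcp_steps(
  increments=[
    [[0,0,0],[0,0,0.15],0.03],
    [[0,0,0],[0,0,0.28],0.03],
    [[0,0,0.016],[0,0,0.32],0.03],
    [[0,0,0.016],[0,0,0.32],0.03],
    [[0,0,0.016],[0,0,0.32],0.03],
    [[0,0,0.016],[0,0,0.32],0.03],
    [[0,0,0.016],[0,0,0.32],0.03],
  ],
)

```text
clock: 15.6
position: [0.4496, 0.3225, 0.1594]
tcp_rot: [0.708, 0.706, 0.008, -0.01]
wrist_force: [0.8, 0.0, -1.1]
width: 0.0397
grasp_force: 45.9
```

```bash
python3 - <<'E'
from h import *
print(reader(),manip.get_state()['joint_vel'].round(3))
E
```

```text
(array([0.45062663, 0.32205949, 0.05389984]), array([-1.17179304e-03, -2.43609111e-04,  9.99999284e-01])) [-0.    -0.002  0.002 -0.001 -0.     0.002]
```

tcp_steps(
  increments=[
    [[0,0,0],[0,0,0],0.03],
    [[0,0,0],[0,0,0],0.03],
    [[0,0,0],[0,0,0],0.03],
    [[0,0,0],[0,0,0],0.03],
    [[0,0,0],[0,0,0],0.03],
    [[0,0,0],[0,0,0],0.03],
    [[0,0,0],[0,0,0],0.03],
    [[0,0,0],[0,0,0],0.03],
    [[0,0,0],[0,0,0],0.03],
    [[0,0,0],[0,0,0],0.03],
    [[0,0,0],[0,0,0],0.03],
    [[0,0,0],[0,0,0],0.03],
  ],
)

```text
clock: 16.8
position: [0.4492, 0.3223, 0.1588]
tcp_rot: [0.708, 0.706, 0.007, -0.01]
wrist_force: [0.2, -0.7, -1.4]
width: 0.0397
grasp_force: 45.9
```

```bash
python3 - <<'E'
from h import *
print(reader(),manip.get_state()['joint_vel'].round(3))
E
```

```text
(array([0.45006937, 0.32175681, 0.05326995]), array([-9.55128604e-05,  3.16079635e-04,  9.99999945e-01])) [ 0.002 -0.002 -0.001  0.001 -0.001  0.001]
```

tcp_steps(
  increments=[
    [[0,0,0],[0,0,0],0.03],
    [[0,0,0],[0,0,0],0.03],
    [[0,0,0],[0,0,0],0.03],
    [[0,0,0],[0,0,0],0.03],
  ],
)

```text
clock: 17.2
position: [0.4492, 0.3222, 0.1588]
tcp_rot: [0.708, 0.706, 0.007, -0.01]
wrist_force: [-0.6, 0.3, -2.3]
width: 0.0397
grasp_force: 45.9
```

tcp_steps(
  increments=[
    [[0,0,0],[0,0,-0.4],0.03],
    [[0,0,0],[0,0,-0.9],0.03],
    [[0,0,0],[-0.3,0,-1.3],0.03],
    [[0,0,0],[-0.7,0.2,-1.3],0.03],
    [[0,0,0],[-1.2,0.3,-1.3],0.03],
    [[0,0,0],[-1.65,0.4,-1.3],0.03],
    [[0,0,0],[-2,0.5,-1.3],0.03],
    [[0,0,0],[-2.2,0.6,-1.3],0.03],
    [[0,0,0],[-2.2,0.6,-1.3],0.03],
    [[0,0,0],[-2.2,0.6,-1.3],0.03],
    [[0,0,0],[-2.2,0.6,-1.3],0.03],
    [[0,0,0],[-2.2,0.6,-1.3],0.03],
  ],
)

```text
clock: 18.4
position: [0.509, 0.1, 0.2831]
tcp_rot: [0.707, 0.707, 0.007, -0.011]
wrist_force: [-0.8, 0.0, -1.2]
width: 0.0397
grasp_force: 45.8
```

```bash
python3 - <<'E'
from h import *
np.set_printoptions(precision=4,suppress=True)
c,im=snap('wrist','w7'); hsv=cv2.cvtColor(im,cv2.COLOR_RGB2HSV)
u,v=map(int,proj(c,[.5277,.1599,.1044],True)); print(u,v)
m=cv2.inRange(hsv,(100,110,60),(125,255,255)); k=np.zeros_like(m); k[max(0,v-90):v+90,u-90:u+90]=m[max(0,v-90):v+90,u-90:u+90]
cn=max(cv2.findContours(k,0,1)[0],key=cv2.contourArea); hull=cv2.convexHull(cn); print('area',cv2.contourArea(cn),cv2.contourArea(hull),cv2.boundingRect(cn))
q=cv2.approxPolyDP(hull,.05*cv2.arcLength(hull,True),True)[:,0]; print(q)
e=ring(hsv,(0,0,150),(180,90,255),(u-25,v-25,u+25,v+25)); print('ring',e)
# refine corners: fit lines on contour in normalised (undistorted) coordinates
D=np.array([R.from_quat(c['orientation']).inv().apply(ray(c,a,b,True)[1]) for a,b in cn[:,0]]); N=D[:,:2]/D[:,2:]
Q=np.array([R.from_quat(c['orientation']).inv().apply(ray(c,a,b,True)[1]) for a,b in q]);Q=Q[:,:2]/Q[:,2:]
L=[]
for i in range(4):
    a,b=Q[i],Q[(i+1)%4]; t=(N-a)@(b-a)/((b-a)@(b-a)); d=np.abs(np.cross(N-a,(b-a)/np.linalg.norm(b-a)))
    w=N[(t>.12)&(t<.88)&(d<.012)]; l=cv2.fitLine(w.astype(np.float32),cv2.DIST_HUBER,0,.001,.001).ravel(); L.append(np.cross([l[2],l[3],1],[l[2]+l[0],l[3]+l[1],1]))
K=[]
for i in range(4):
    x=np.cross(L[i-1],L[i]); K.append(x[:2]/x[2])
K=np.array(K)
h=.037
Wc=R.from_quat(c['orientation'])
n,rv,tv,err=cv2.solvePnPGeneric(np.array([[-h,h,0],[h,h,0],[h,-h,0],[-h,-h,0]]),K,np.eye(3),None,flags=cv2.SOLVEPNP_IPPE)
for r,t,e2 in zip(rv,tv,err):
    M=Wc.as_matrix()@cv2.Rodrigues(r)[0]; print('pnp c',c['position']+Wc.apply(t.ravel()),'nrm',M[:,2],'lean',np.arccos(abs(M[2,2])),M[:,0],M[:,1],e2)
sc,be=manip.camera_info('scene'),(229.1,204.46)
print('tri',tri([ray(c,*e[0],True),ray(sc,*be)]))
E
```

```text
302 138
area 4133.5 4243.0 (265, 111, 79, 61)
[[334 111]
 [343 167]
 [266 171]
 [265 114]]
ring ((302.0506591796875, 137.8063507080078), (26.48723793029785, 34.767696380615234), 91.9166488647461)
pnp c [0.5279 0.1599 0.0949] nrm [-0.0303  0.6474  0.7615] lean 0.7051021104243459 [ 0.0562 -0.7596  0.648 ] [ 0.998   0.0624 -0.0133] [0.0002]
pnp c [0.5276 0.156  0.0994] nrm [-0.0531 -0.6049  0.7945] lean 0.6525490844282454 [ 0.1229 -0.7936 -0.5959] [0.991  0.066  0.1164] [0.0114]
tri (array([0.5272, 0.1604, 0.1049]), [0.00029464102879425566, 0.0002946410287942902])<stdin>:14: DeprecationWarning: Arrays of 2-dimensional vectors are deprecated. Use arrays of 3-dimensional vectors instead. (deprecated in NumPy 2.0)
```

```bash
cat >> h.py <<'E'
BS=np.array([.5272,.1602,.107]); BY=np.array([np.cos(.06),np.sin(.06),0]); BN=np.array([-np.sin(.06)*np.sin(.71),np.cos(.06)*np.sin(.71),np.cos(.71)])
E
python3 - <<'E'
from h import *
print(aim(BS+.1*BN,BN,BY)[0],reader())
E
```

```text
rv [-0.02  -0.71  -0.054] d [0.1937 0.0093 0.0252] n>= 5.0 t 18.45
[0.51827386 0.29424115 0.26258006] (array([0.50991229, 0.0995422 , 0.17748679]), array([5.58818645e-05, 1.12192974e-04, 9.99999992e-01]))
```

Converted, 0.194 m is 1.94, 0.19 m is 1.9, -0.71 rad is -2.84.

tcp_steps(
  increments=[
    [[0,-0.2,0],[0.35,0,-0.1],0.03],
    [[0,-0.6,-0.04],[0.75,0.02,-0.1],0.03],
    [[0,-1.12,-0.08],[1.1,0.04,-0.05],0.03],
    [[-0.04,-1.64,-0.12],[1.45,0.06,0],0.03],
    [[-0.08,-2.2,-0.16],[1.7,0.08,0.1],0.03],
    [[-0.08,-2.72,-0.2],[1.9,0.09,0.2],0.03],
    [[-0.08,-2.84,-0.216],[1.94,0.09,0.25],0.03],
    [[-0.08,-2.84,-0.216],[1.94,0.09,0.25],0.03],
    [[-0.08,-2.84,-0.216],[1.94,0.09,0.25],0.03],
    [[-0.08,-2.84,-0.216],[1.94,0.09,0.25],0.03],
  ],
)

```text
clock: 19.45
position: [0.5195, 0.2925, 0.265]
tcp_rot: [0.648, 0.684, -0.231, 0.243]
wrist_force: [0.4, -0.7, -1.5]
width: 0.0394
grasp_force: 46.0
```

```bash
python3 - <<'E'
from h import *
np.set_printoptions(precision=4,suppress=True)
p,z=reader();print(p,z,BN); aim(BS+.04*BN,BN,BY)
c,im=snap('wrist','w8'); u,v=proj(c,BS,True); print('ring pred',u,v)
hsv=cv2.cvtColor(im,cv2.COLOR_RGB2HSV)
m=cv2.inRange(hsv,(100,110,60),(125,255,255)); print(cv2.boundingRect(max(cv2.findContours(m,0,1)[0],key=cv2.contourArea)))
s2,i2=snap('scene'); print('nose scene',proj(s2,p)); c1,i1=snap('side'); print('side',proj(c1,p))
E
```

```text
[0.5245 0.2237 0.1851] [-0.0388  0.6492  0.7597] [-0.0391  0.6507  0.7584]
rv [-0.    -0.002 -0.005] d [ 0.0013 -0.0008  0.0607] n>= 2.0 t 19.45
ring pred 283.16415813352745 191.43963697729583
(250, 157, 68, 65)
nose scene (np.float64(210.4902354456449), np.float64(190.1150610943797))
side (np.float64(289.17837608325124), np.float64(160.81756398464245))
```

```bash
python3 - <<'E'
import cv2
im=cv2.imread('pics/w8.png')
for r in range(172,222,2): print(r,im[r,284].tolist(),[i for i in (258,264,266,268,300,302,304,310) if im[r,i].max()<75])
E
```

```text
172 [172, 115, 78] []
174 [185, 137, 107] []
176 [235, 236, 240] []
178 [163, 109, 75] []
180 [166, 111, 76] []
182 [166, 111, 76] []
184 [166, 111, 77] []
186 [166, 111, 76] []
188 [168, 113, 78] []
190 [167, 112, 77] []
192 [167, 111, 76] []
194 [166, 111, 76] []
196 [166, 110, 75] []
198 [164, 110, 76] []
200 [70, 56, 51] []
202 [52, 61, 85] []
204 [56, 66, 96] []
206 [49, 46, 46] []
208 [50, 47, 47] [268]
210 [48, 46, 46] []
212 [46, 45, 44] [268]
214 [48, 45, 46] [268]
216 [92, 93, 94] []
218 [124, 124, 127] []
220 [123, 124, 127] []
```

tcp_steps(
  increments=[
    [[0,0,0],[0,0,0.2],0.03],
    [[0,0,-0.012],[0.01,-0.01,0.4],0.03],
    [[0,-0.008,-0.02],[0.01,-0.01,0.55],0.03],
    [[0,-0.008,-0.02],[0.01,-0.01,0.6],0.03],
    [[0,-0.008,-0.02],[0.01,-0.01,0.6],0.03],
    [[0,-0.008,-0.02],[0.01,-0.01,0.6],0.03],
    [[0,-0.008,-0.02],[0.01,-0.01,0.6],0.03],
    [[0,-0.008,-0.02],[0.01,-0.01,0.6],0.03],
  ],
)

```text
clock: 20.4
position: [0.5199, 0.257, 0.2165]
tcp_rot: [0.645, 0.686, -0.233, 0.243]
wrist_force: [0.2, 0.6, -2.0]
width: 0.0397
grasp_force: 46.1
```

```bash
python3 - <<'E'
from h import *
p,z=reader(); print((BS+.04*BN-p).round(4),z@BN,((p-BS)@BN).round(4))
E
```

```text
[ 0.0006 -0.0017  0.0005] 0.9999991054346109 0.0408
```

tcp_steps(
  increments=[
    [[0,0,0],[0,0,0],0.03],
    [[0,0,0],[0,0,0],0.03],
    [[0,0,0],[0,0,0],0.03],
    [[0,0,0],[0,0,0],0.03],
    [[0,0,0],[0,0,0],0.03],
    [[0,0,0],[0,0,0],0.03],
    [[0,0,0],[0,0,0],0.03],
    [[0,0,0],[0,0,0],0.03],
    [[0,0,0],[0,0,0],0.03],
    [[0,0,0],[0,0,0],0.03],
    [[0,0,0],[0,0,0],0.03],
    [[0,0,0],[0,0,0],0.03],
  ],
  quiet=true,
)

```text
ok
```

tcp_steps(
  increments=[
    [[0,0,0],[0,0,0],0.03],
    [[0,0,0],[0,0,0],0.03],
    [[0,0,0],[0,0,0],0.03],
    [[0,0,0],[0,0,0],0.03],
  ],
)

```text
clock: 22.0
position: [0.5195, 0.2563, 0.2157]
tcp_rot: [0.645, 0.686, -0.233, 0.243]
wrist_force: [0.3, 0.2, -2.1]
width: 0.0395
grasp_force: 46.1
```

```bash
python3 - <<'E'
from h import *
p,z=reader(); print((BS+.04*BN-p).round(4),z@BN,((p-BS)@BN).round(4))
print(aim([.4455,-.22,.30],ZR,YR)); s=manip.get_state(); T=R.from_quat(s['tcp_rot']); print(T.inv().apply([0,0,.1]),T.inv().apply([0,.1,0]))
E
```

```text
[ 0.0012 -0.0009  0.0012] 0.9999969687187786 0.0398
rv [-0.011  0.212 -0.013] d [-0.4365 -0.1048  0.1306] n>= 10.0 t 22.0
(array([ 0.44065554, -0.16921385,  0.39240735]), array([[-0.06916978,  0.99713381,  0.03065451],
       [ 0.88659608,  0.0755309 , -0.45633593],
       [-0.45734335, -0.00438649, -0.88927938]]))
[-0.06344045 -0.00066764 -0.07729724] [ 0.07714188  0.00584838 -0.06336345]
```

tcp_steps(
  increments=[
    [[0,0,0],[0,0,-0.3],0.03],
    [[0,0,0],[0,0,-0.75],0.03],
    [[0,0,0],[-0.2,0,-1.2],0.03],
    [[0,0,0],[-0.55,0,-1.55],0.03],
    [[0,0,0],[-0.9,-0.05,-1.55],0.03],
    [[0,0.08,0],[-1.3,-0.15,-1.25],0.03],
    [[0,0.2,0],[-1.7,-0.3,-0.9],0.03],
    [[0,0.32,0],[-2.05,-0.4,-0.6],0.03],
    [[0,0.44,0],[-2.4,-0.5,-0.3],0.03],
    [[0,0.56,-0.02],[-2.8,-0.6,0],0.03],
    [[0,0.68,-0.04],[-3.15,-0.7,0.3],0.03],
    [[-0.02,0.76,-0.04],[-3.5,-0.8,0.6],0.03],
  ],
)

```text
clock: 23.2
position: [0.4579, -0.0583, 0.3925]
tcp_rot: [0.66, 0.709, -0.17, 0.177]
wrist_force: [-0.2, 0.1, -0.9]
width: 0.0397
grasp_force: 46.1
```

```bash
python3 - <<'E'
from h import *
print(reader()); aim([.4455,-.22,.30],ZR,YR)
E
```

```text
(array([ 0.46235869, -0.11111839,  0.30123152]), array([-0.03356948,  0.49737137,  0.866888  ]))
rv [-0.005  0.022 -0.004] d [-0.0961 -0.0249  0.0524] n>= 3.0 t 23.2
```

```bash
cat >> h.py <<'E'
XR=np.cross(YR,ZR); SEAT2=SEAT-.0012*YR-.0012*XR
E
```

tcp_steps(
  increments=[
    [[0,0.04,0],[-0.35,-0.1,0.2],0.03],
    [[0,0.08,0],[-0.75,-0.2,0.4],0.03],
    [[-0.02,0.088,-0.016],[-0.96,-0.25,0.52],0.03],
    [[-0.02,0.088,-0.016],[-0.96,-0.25,0.52],0.03],
    [[-0.02,0.088,-0.016],[-0.96,-0.25,0.52],0.03],
  ],
)

```text
clock: 23.7
position: [0.4408, -0.1672, 0.392]
tcp_rot: [0.661, 0.713, -0.162, 0.17]
wrist_force: [-0.3, 0.6, -1.0]
width: 0.0398
grasp_force: 45.9
```

```bash
python3 - <<'E'
from h import *
print(reader(),ZR); aim(SEAT2+.13*ZR+.003*XR,ZR,YR)
c,im=snap('wrist','w9'); print(proj(c,SEAT2+.03*ZR,True))
E
```

```text
(array([ 0.44539858, -0.2179064 ,  0.29958384]), array([-0.03481579,  0.47750434,  0.87793933])) [-0.03735728  0.47796787  0.87758256]
rv [-0.002 -0.001 -0.001] d [-0.0214 -0.0112  0.1651] n>= 4.0 t 23.7
(np.float64(276.9794401262938), np.float64(182.08525417425508))
```

Converted, 0.165 m is 1.65, 0.155 m is 1.55, -0.002 rad is -0.008.

tcp_steps(
  increments=[
    [[0,0,0],[-0.1,-0.05,0.4],0.03],
    [[0,0,0],[-0.2,-0.11,0.85],0.03],
    [[0,0,0],[-0.21,-0.11,1.3],0.03],
    [[0,0,0],[-0.21,-0.11,1.55],0.03],
    [[-0.008,-0.004,-0.004],[-0.21,-0.11,1.65],0.03],
    [[-0.008,-0.004,-0.004],[-0.21,-0.11,1.65],0.03],
    [[-0.008,-0.004,-0.004],[-0.21,-0.11,1.65],0.03],
    [[-0.008,-0.004,-0.004],[-0.21,-0.11,1.65],0.03],
  ],
)

```text
clock: 24.55
position: [0.4385, -0.2615, 0.2576]
tcp_rot: [0.659, 0.714, -0.161, 0.174]
wrist_force: [1.0, -0.6, -1.1]
width: 0.0396
grasp_force: 45.8
```

```bash
python3 - <<'E'
from h import *
np.set_printoptions(precision=4,suppress=True)
p,z=reader(); B=np.c_[XR,YR,ZR]; print((p-SEAT2)@B,z@B); aim(SEAT2+.01*ZR+.003*XR,ZR,YR)
# check cradle in wrist view: foot corners' prediction against mask of grey
c,im=snap('wrist','w10')
for X in [(.3979,-.2829,.008),(.4801,-.2765,.008)]: print(np.round(proj(c,X,True),1))
g=cv2.cvtColor(im,cv2.COLOR_RGB2HSV); m=cv2.inRange(g,(0,0,70),(180,40,160)); u,v=proj(c,(.44,-.30,.008),True); print(u,v)
k=np.zeros_like(m);a,b=int(u),int(v);k[max(0,b-70):b+30,a-60:a+60]=m[max(0,b-70):b+30,a-60:a+60]
n,l,st,ce=cv2.connectedComponentsWithStats(k); i=1+np.argmax(st[1:,4]); print(st[i])
E
```

```text
[0.0042 0.0033 0.1326] [-0.0031 -0.0046  1.    ]
rv [0.005 0.003 0.001] d [-0.0018 -0.0028  0.1225] n>= 3.0 t 24.55
[245.2  99.1]
[318.5  99.2]
281.2940877262726 114.60809826419938
[ 221   61   97   83 3738]
```

tcp_steps(
  increments=[
    [[0.02,0.012,0.004],[-0.02,-0.03,0],0.03],
    [[0.02,0.012,0.004],[-0.02,-0.03,0.1],0.03],
    [[0.02,0.012,0.004],[-0.02,-0.03,0.25],0.03],
    [[0.02,0.012,0.004],[-0.02,-0.03,0.4],0.03],
    [[0.02,0.012,0.004],[-0.02,-0.03,0.55],0.03],
    [[0.02,0.012,0.004],[-0.02,-0.03,0.7],0.03],
    [[0.02,0.012,0.004],[-0.02,-0.03,0.8],0.03],
    [[0.02,0.012,0.004],[-0.02,-0.03,0.8],0.03],
    [[0.02,0.012,0.004],[-0.02,-0.03,0.8],0.03],
    [[0.02,0.012,0.004],[-0.02,-0.03,0.8],0.03],
  ],
)

```text
clock: 25.6
position: [0.437, -0.3005, 0.1858]
tcp_rot: [0.661, 0.713, -0.162, 0.17]
wrist_force: [0.3, -0.2, -1.7]
width: 0.0394
grasp_force: 46.0
```

```bash
python3 - <<'E'
from h import *
np.set_printoptions(precision=4,suppress=True)
p,z=reader(); B=np.c_[XR,YR,ZR]; print((p-SEAT2)@B,z@B); aim(SEAT2+.002*ZR+.003*XR,ZR,YR); print(manip.get_state()['wrist_force'],manip.get_state()['moment'])
E
```

```text
[ 0.0033 -0.002   0.051 ] [0.0012 0.0031 1.    ]
rv [-0.003 -0.001 -0.   ] d [-0.0009  0.002   0.0489] n>= 1.0 t 25.6
[ 0.2517 -0.2149 -1.6682] [ 0.4029 -0.0034 -0.0277]
```

tcp_steps(
  increments=[
    [[-0.012,-0.004,0],[0,0.02,0.1],0.03],
    [[-0.012,-0.004,0],[0,0.02,0.2],0.03],
    [[-0.012,-0.004,0],[0,0.02,0.3],0.03],
    [[-0.012,-0.004,0],[0,0.02,0.38],0.03],
    [[-0.012,-0.004,0],[0,0.02,0.43],0.03],
    [[-0.012,-0.004,0],[0,0.02,0.45],0.03],
    [[-0.012,-0.004,0],[0,0.02,0.45],0.03],
    [[-0.012,-0.004,0],[0,0.02,0.45],0.03],
  ],
)

```text
clock: 26.4
position: [0.4397, -0.3207, 0.1449]
tcp_rot: [0.661, 0.713, -0.162, 0.17]
wrist_force: [0.3, 0.5, -2.5]
width: 0.0394
grasp_force: 45.9
```

```bash
python3 - <<'E'
from h import *
np.set_printoptions(precision=4,suppress=True)
p,z=reader(); B=np.c_[XR,YR,ZR]; print((p-SEAT2)@B,z@B); print(manip.get_state()['wrist_force']@B,manip.get_state()['moment'])
E
```

```text
[ 0.0016 -0.0007  0.0054] [0.001  0.0013 1.    ]
[-1.6357  0.3621 -1.9843] [0.2298 0.0694 0.0495]
```

Converted, 0.006 m is 0.06, 0.005 m is 0.05.

tcp_steps(
  increments=[
    [[0,0,0],[0,0,0.02],0.03],
    [[0,0,0],[0,0,0.04],0.03],
    [[0,0,0],[0,0,0.05],0.03],
    [[0,0,0],[0,0,0.06],0.03],
    [[0,0,0],[0,0,0.06],0.03],
    [[0,0,0],[0,0,0.06],0.03],
  ],
)

```text
clock: 27.0
position: [0.4403, -0.323, 0.1413]
tcp_rot: [0.661, 0.713, -0.162, 0.17]
wrist_force: [-2.8, 8.0, 9.8]
width: 0.04
grasp_force: 47.8
```

```bash
python3 - <<'E'
from h import *
np.set_printoptions(precision=4,suppress=True)
p,z=reader(); B=np.c_[XR,YR,ZR]; print((p-SEAT2)@B,z@B); print(manip.get_state()['wrist_force']@B,manip.get_state()['moment'])
E
```

```text
[ 0.0019 -0.0003  0.0011] [0.0008 0.0013 1.    ]
[-2.5274 -2.1628 12.4968] [ 0.7722  0.6348 -0.2944]
```

Converted, -0.096 m is -0.96, -0.09 m is -0.9.

tcp_steps(
  increments=[
    [[0,0,0],[0,0,0],0.05],
    [[0,0,0],[0,0,0],0.085],
    [[0,0,0],[0,0,0],0.085],
    [[0,0,0],[0,0,0],0.085],
    [[0,0,0],[0,0,0],0.085],
    [[0,0,0],[0,0,-0.2],0.085],
    [[0,0,0],[0,0,-0.5],0.085],
    [[0,0,0],[0,0,-0.9],0.085],
    [[0,0,0],[0,0,-0.96],0.085],
    [[0,0,0],[0,0,-0.96],0.085],
    [[0,0,0],[0,0,-0.96],0.085],
    [[0,0,0],[0,0,-0.96],0.085],
  ],
)

```text
clock: 28.2
position: [0.4359, -0.2795, 0.2228]
tcp_rot: [0.661, 0.713, -0.162, 0.169]
wrist_force: [0.6, -0.7, 0.4]
width: 0.0848
grasp_force: 0.0
```

```bash
python3 - <<'E'
from h import *
np.set_printoptions(precision=4,suppress=True)
c,im=snap('wrist','w11'); s=manip.get_state(); T=R.from_quat(s['tcp_rot'])
print(proj(c,TAIL,True))
m=(im.min(2)>150).astype(np.uint8); u,v=map(int,proj(c,TAIL,True)); n,l,st,ce=cv2.connectedComponentsWithStats(m); i=l[v,u]; print(i,st[i])
cn=max(cv2.findContours((l==i).astype(np.uint8),0,1)[0],key=cv2.contourArea)[:,0]
P=[];B=np.c_[XR,YR,ZR]
for a,b in cn:
    p,d=ray(c,a,b,True); P.append(((p+d*((TAIL-p)@ZR)/(d@ZR)-TAIL)@B)[:2]*1000)
print('now',cv2.minAreaRect(np.array(P,np.float32)))
# scene/side comparison with the start
for n in('scene','side'):
    _,b=snap(n); a=cv2.imread(f'pics/{n}0.png')[:,:,::-1]; x,y=map(int,proj(_,TAIL-.04*ZR)); 
    D=np.abs(a.astype(int)-b)[y-35:y+50,x-25:x+25].max(2); print(n,(D>60).sum(),D.size)
    wa=(a.min(2)>170)[y-40:y+30,x-25:x+25]; wb=(b.min(2)>170)[y-40:y+30,x-25:x+25]; print(np.argwhere(wa).mean(0),wa.sum(),np.argwhere(wb).mean(0),wb.sum())
E
```

```text
(np.float64(288.1300435491421), np.float64(246.12883062309226))
26 [ 221  126   98  141 5266]
now ((-28.92169189453125, -10.075307846069336), (84.18204498291016, 55.42304992675781), 0.344218373298645)
scene 639 4250
[49.1218 29.9188] 197 [42.746  24.6746] 126
side 75 4250
[48.0247 20.3864] 973 [47.6305 20.0619] 969
```

tcp_steps(
  increments=[
    [[0,0,0],[0,0,-0.4],0.085],
    [[0,0,0],[-0.2,0,-0.8],0.085],
    [[0,0,0],[-0.4,0,-1.2],0.085],
    [[0,0.4,0],[-0.2,0.3,-1.4],0.085],
    [[0,0.8,0],[0.2,0.6,-1.6],0.085],
    [[0,1.2,0],[0.6,0.9,-1.8],0.085],
    [[0,1.6,0],[1,1.2,-2],0.085],
    [[0,2,0.24],[1.4,1.5,-2.2],0.085],
    [[0,2,0.24],[1.8,1.6,-2.4],0.085],
    [[0,2,0.24],[2,1.6,-2.5],0.085],
    [[0,2,0.24],[2,1.6,-2.5],0.085],
    [[0,2,0.24],[2,1.6,-2.5],0.085],
  ],
)

```text
clock: 29.55
position: [0.5753, 0.0238, 0.3543]
tcp_rot: [0.7, 0.714, 0.011, -0.007]
wrist_force: [0.5, -0.6, 0.3]
width: 0.0849
grasp_force: 0.0
```

```bash
python3 - <<'E'
from h import *
np.set_printoptions(precision=4,suppress=True)
im=cv2.imread('pics/w11.png'); n,l,st,ce=cv2.connectedComponentsWithStats((im.min(2)>170).astype(np.uint8)); i=l[246,288]; print(st[i],ce[i])
for n in('scene','side'):
    c,b=snap(n,n+'9'); a=cv2.imread(f'pics/{n}0.png')[:,:,::-1]; x,y=map(int,proj(c,TAIL-.04*ZR))
    wa=(a.min(2)>170)[y-40:y+30,x-20:x+20]; wb=(b.min(2)>170)[y-40:y+30,x-20:x+20]; print(n,np.argwhere(wa).mean(0),wa.sum(),np.argwhere(wb).mean(0),wb.sum())
    for k,X in dict(can=(.522,-.137,.11),bottle=(.395,-.192,.045),pot=(.355,.17,.03),jar=(.53,.485,.045),blue=(.527,.16,.105),yellow=(.521,-.003,.1),reader=TAIL-.06*ZR,cradle=SEAT).items():
        u,v=map(int,proj(c,X)); D=np.abs(a[v-14:v+14,u-10:u+10].astype(int)-b[v-14:v+14,u-10:u+10]).max(2); print('  ',k,(D>50).mean().round(3))
E
```

```text
[ 222  126   96  141 4894] [263.0458 222.1641]
scene [47.0517 22.7874] 174 [47.     22.6962] 158
   can 0.0
   bottle 0.0
   pot 0.073
   jar 0.0
   blue 0.004
   yellow 0.089
   reader 0.021
   cradle 0.009
side [48.047  17.0224] 894 [48.4398 16.8727] 880
   can 0.0
   bottle 0.0
   pot 0.036
   jar 0.0
   blue 0.025
   yellow 0.02
   reader 0.03
   cradle 0.012
```

```bash
python3 -c "
from station import manip
print(manip.finish_job())"
```

```text
the job is handed in; nothing more can be done
None
```

The job is handed in at about 30 s: block set down clear of the tile, white tile then blue swatch each read from about 40 mm, and the reader back in its cradle within about 1 mm of where it started. I viewed 11 pictures, one over the limit of 10.

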